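# Turn the mixing wheel's filler stem to the top

## Task

The bench rotator's mixing wheel stopped with its capped filler stem hanging off to the side or down; bring the stem to the top so that it can be refilled. With the fingertips, gently push one spoke after the other round until the stem points straight up, and leave the wheel standing like that. Do not grip or lift anything, do not push the stand out of its place, and leave the things round it alone.

Things in the scene. Friction and masses are not known exactly. Their poses are not given: they have to be found in the camera images.
- rotator: Bench mixing rotator: loose, heavy (3 kg) white stand with an upright wheel in its plane x = 0. Origin: on the worktop, below the wheel's centre. z up, x along the axle from wheel to motor housing (away from the robot), y to the left as one faces the wheel. Base plate x -50 to 130, y -90 to 90, 25 mm high; housing x 48 to 123, y -55 to 55, 213 mm high. Turned up to 0.4 rad either way.
- wheel_centre (a point): centre of the wheel, 165 mm above the rotator's origin; axes as the rotator's. The wheel is at most 24 mm thick along the axle: a hub of radius 22 mm, an aluminium ring of mean radius 60 mm (bar 14 mm thick, so it ends at radius 67 mm), and five straight spokes from the hub through the ring out to radius 130 mm.
- wheel (a joint): turn of the wheel, rad: 0 (or any whole number of turns) = filler stem straight up; grows clockwise as one faces the wheel: at pi/2 the stem points to the rotator's -y. Turns freely both ways, no stop within a full turn. Friction of 0.15 N m (about 1.5 N on a spoke end) holds it where it is left; it does not coast.
- spoke_end (a point): round end of the first spoke, 130 mm from the wheel's centre, 36 degrees clockwise from the stem. All five spokes are alike and 72 degrees apart: at 36, 108, 180, 252 and 324 degrees clockwise from the stem, which sits midway between two. Outside the ring each is a black round-ended grip 15 mm thick (radius 68 to 130 mm). A finger fits down between them from above.
- stem_cap (a point): centre of the outer end of the filler stem's cap, 97 mm from the wheel's centre. The stem is the one short metal stub on the ring's outside, with no black grip: 11 mm thick, 20 mm collar at its foot, 18 mm ridged round cap. The z axis points outward along the stem, x along the axle (as the rotator's x).
- beaker: bystander, loose: small clear beaker with pale-blue contents (seen mostly as a low blue cylinder), 53 mm wide, 70 mm high with its clear wall, near the rotator's left side; origin at the centre of its underside. To be left alone.
- cup_c: bystander, loose: open clear plastic specimen cup, 54 mm wide, 68 mm high, near the rotator's right side; origin at the centre of its underside. To be left alone.
- petri_dish: bystander, loose: closed round petri dish, 59 mm wide, 15 mm high, in front of the rotator; origin at the centre of its underside. To be left alone.
- cup_lid: bystander, loose: loose yellow screw lid, 59 mm wide, 12 mm high, in front of the rotator; origin at the centre of its underside. To be left alone.
- slide_box: bystander, loose: closed blue box for glass slides, 68 x 98 x 30 mm, at the far left; origin at the centre of its underside. To be left alone.
- bench_timer: bystander, loose: bench timer lying on its back, 62 x 66 x 23 mm, at the near right; origin at the centre of its underside. To be left alone.

How it is judged (in metres and radians):
At the end, for the whole second after the job is handed in: The filler stem points straight up within 6 degrees (0.105 rad) and the wheel is at rest; the stand is upright and within 30 mm of where it stood, and so is every bystander (angle between stem_cap's own z axis and vertical below 0.105 rad and height (world z) of stem_cap above 0.25 m and velocity of joint wheel between -0.05 and 0.05 rad/s and distance of each of rotator, beaker, cup_c, petri_dish, cup_lid, slide_box, bench_timer from where it was at the start of the episode below 0.03 m and angle between rotator's own z axis and vertical below 0.05 rad); the robot touches nothing.
It fails at once if the stand is lifted, tipped or pushed more than 30 mm (distance of rotator from where it was at the start of the episode above 0.03 m or angle between rotator's own z axis and vertical above 0.08 rad).
It fails at once if the rotator or its wheel is gripped or pushed roughly (over 25 N) (contact force between any of the fingers, the arm and rotator above 25 N).
It fails at once if a bystander is lifted, knocked over or moved more than 30 mm (distance of any of beaker, cup_c, petri_dish, cup_lid, slide_box, bench_timer from where it was at the start of the episode above 0.03 m or angle between any of beaker, cup_c, petri_dish, cup_lid, slide_box, bench_timer's own z axis and vertical above 0.3 rad).
It also fails if it takes over 64 s, if anything falls off the work surface, if the arm or the gripper's body presses on something with over 40 N, if the wrist force passes 120 N, or if a joint passes its speed limit or range.

## Robot

A 6-joint arm with a two-finger parallel gripper is mounted at the origin on a cart in front of the work surface, level with it; the furniture and walls round the work are solid. World frame = base frame: x ahead of the robot, y to its left, z up, the work surface at z = 0. Lengths are in m, angles in degrees, forces in N, time in s.
With the tool pointing down it reaches from about 0.25 to 0.725 m from the base axis. Payload 9.7 kg.
Tool frame: the origin (TCP) lies midway between the tips of the shut fingers; the grasp point (between the pads) lies 19 mm behind it; y points along the fingers, x is the direction in which the jaws open and shut, and the axes are right-handed (so a half turn about y gives the same grasp; the last joint's range is limited). The gripper opens to 85 mm and grips with 20 to 120 N. Pads are 22 mm wide; open, the fingers measure 114 mm over their backs; the gripper's body (76 mm by 85 mm) begins 54 mm behind the grasp point. The pads swing forward as they close: fully open they stand 13 mm farther back than shut.
Start: joints at [-72.021, 4.979, 10.078, 95.1, 0, 90], TCP at [0.17, -0.523, 0.231] pointing down, gripper open.
Joint ranges: [-179.16, 179.16], [-48.56, 103.87], [-65.8, 70.77], [-126.05, 130.52], [-82.76, 87.17], [-180, 180]. Speed limits (degrees/s): [127.2, 127.2, 147.25, 180, 180, 180].

## Interface

Orientations are given as [roll, pitch, yaw] about the fixed x, y, z axes, in that order (R = Rz(yaw) Ry(pitch) Rx(roll)).
In Python, from workcell import get_obs, camera, job_done gives the robot as it stands.
- The arm moves only by the tool play_rows, never from a script. Its argument "moves" is a list of rows, each a list of 3 entries, a list of its own where there are three numbers: the turn, a rotation vector about the tool's x, y, z in degrees, then the shift along the tool's x, y, z in m, then the opening in per cent of the stroke, from 0 (shut) to 100 (fully open). A call has exactly 5 rows; each row is the pose to reach, as a shift and turn from the pose commanded when the call began, along the tool's axes at that moment; what a row does not reach only later rows make up. A row lasts 1/10 s, in which the tool goes at most 50 mm and 8.59 degrees, less where a joint would pass 70% of its speed; a pose out of reach is approached as far as the arm can. A call with a gripper value outside its range is refused whole. The fingers move at their own pace and stop on an object; "grip_force" is the grip in N (left out, the last holds). Time passes only in rows, so rows that repeat a pose let the fingers close, or fill a call up. It gives the time, the measured TCP pose, the force and the opening at its end, in the units of the state.
- get_obs(): the state, without advancing time (a new reading comes with each control period).
- camera(name): name is "scene" or "top" or "wrist"; returns a dict with "img" (400x640x3 uint8, red, green, blue), "fov_y" (degrees; the focal length in pixels is half the picture's height over the tangent of half this angle, whatever the lens; pixels are square), "cx", "cy" (the principal point, pixels), "world_from_camera" (4x4, takes a point from camera to world coordinates). Camera axes: x right, y up, looking along -z (the intrinsics and any distortion apply to the point x, -y, -z); pixel columns grow to the right and rows downward; lengths in m; the calibration is good to about 2 mm. A picture is of the moment at which its call begins. There is no depth.
- job_done(): hands the job in, once; it reports no verdict.
The state is a dict: "time": time; "q": joint angles; "qd": joint speeds; "joint_efforts": joint torques, N m; "ee_pos": TCP position; "tcp_rot": TCP orientation; "wrist_force": force on the tool from outside, world axes, zero at the start; "torque": the same for the moment, N m; "opening": finger opening in m.
Only numpy, scipy, OpenCV 4.12 (cv2) and the standard library are available. Lean on these libraries where they do the work, as an engineer would, in place of code of your own. Each camera call takes 0.05 s, during which the arm holds its last target.

## Working session

There is one attempt and no reset: what is moved stays moved. The work goes in short steps, Python scripts to look and compute and a tool call to move; the robot and the scene stay as the last step left them, time stands still between calls to the robot, and variables do not carry over. Pictures are saved under pics/ and viewed, and the job is handed in when it is done.

Besides the shell and the picture viewer there is one more tool, called after "Emit:" as a command line: name --argument value ..., lists and objects as JSON in quotes. play_rows: Moves the arm, as the interface text tells. Its arguments: {"type":"object","properties":{"moves":{"type":"array"},"grip_force":{"type":"number"}},"required":["moves"]}

```bash
mkdir -p pics; ls
python3 - <<'E'
from workcell import get_obs,camera
import cv2,json
o=get_obs(); print(o)
for n in ["scene","top","wrist"]:
    c=camera(n); cv2.imwrite(f"pics/{n}0.png",c["img"][:,:,::-1]); print(n,{k:(v if k!="img" else 0) for k,v in c.items()})
E
```

```text
pics
{'time': 0.0, 'q': array([-7.20199873e+01,  5.01188646e+00,  1.00329271e+01,  9.50988830e+01,
       -1.87641045e-04,  8.99999357e+01]), 'qd': array([-0.08696058,  0.05630621, -0.05198235,  0.10887076,  0.10082223,
        0.08234663]), 'joint_efforts': array([-1.13256135e-04, -5.20381165e+01,  4.64806831e+01,  1.60742638e-02,
       -3.34529989e-05, -1.52280808e-05]), 'ee_pos': array([ 0.16970416, -0.52291933,  0.23056184]), 'tcp_rot': array([-9.00001876e+01,  7.78423418e-02, -7.20199230e+01]), 'wrist_force': array([-0.11371771, -0.13604644,  0.27144356]), 'torque': array([0.04966803, 0.03366047, 0.03447413]), 'opening': 0.08514971576328108}
scene {'img': 0, 'fov_y': 56.03764477319769, 'cx': 323.1369601650732, 'cy': 195.3827909734311, 'world_from_camera': array([[ 0.50937907,  0.70253144, -0.49697339, -0.23424618],
       [-0.86052456,  0.4195426 , -0.28893164, -0.46121035],
       [ 0.00551795,  0.57483353,  0.81825177,  1.39736095],
       [ 0.        ,  0.        ,  0.        ,  1.        ]])}
top {'img': 0, 'fov_y': 55.3933126306988, 'cx': 316.2825645182611, 'cy': 194.74899707552424, 'world_from_camera': array([[ 0.02032319,  0.99314057, -0.11514676,  0.39161852],
       [-0.99979175,  0.01997464, -0.00418013, -0.03513195],
       [-0.00185145,  0.11520773,  0.9933397 ,  1.3287914 ],
       [ 0.        ,  0.        ,  0.        ,  1.        ]])}
wrist {'img': 0, 'fov_y': 66.27827630920847, 'cx': 320.2996722416406, 'cy': 201.26932665576965, 'world_from_camera': array([[ 0.30870572,  0.9002136 ,  0.3071095 ,  0.24831654],
       [-0.95115397,  0.29306204,  0.09706061, -0.49793706],
       [-0.00262686, -0.32207158,  0.94671167,  0.37222329],
       [ 0.        ,  0.        ,  0.        ,  1.        ]])}
```

View pics/scene0.png

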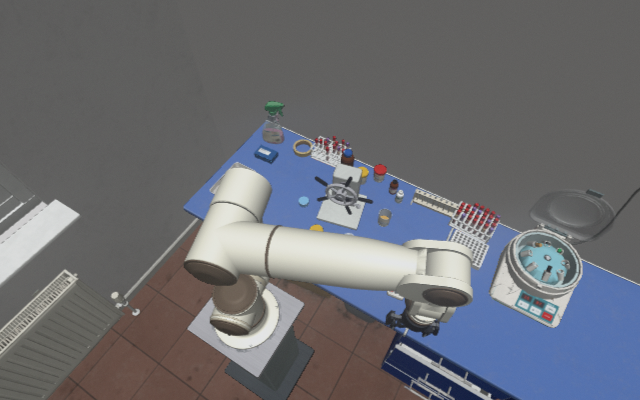

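View pics/top0.png

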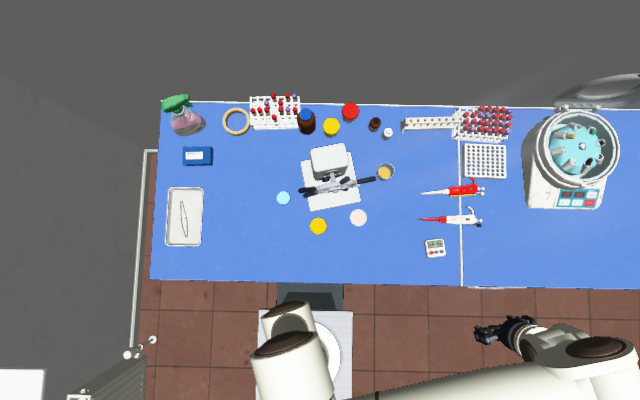

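View pics/wrist0.png

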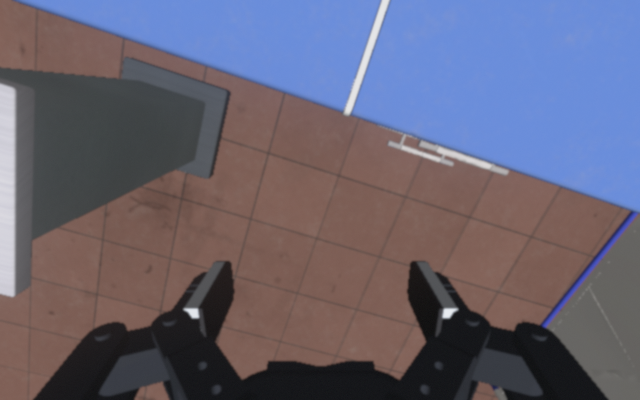

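Run:
```python
import cv2,numpy as np
a=cv2.imread("pics/scene0.png")[140:250,270:420]; b=cv2.imread("pics/top0.png")[130:240,260:410]
a=cv2.resize(a,None,fx=5,fy=5,interpolation=cv2.INTER_CUBIC);b=cv2.resize(b,None,fx=5,fy=5,interpolation=cv2.INTER_CUBIC)
cv2.imwrite("pics/zs.png",a);cv2.imwrite("pics/zt.png",b)
```

```text
(no output)
```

View pics/zs.png

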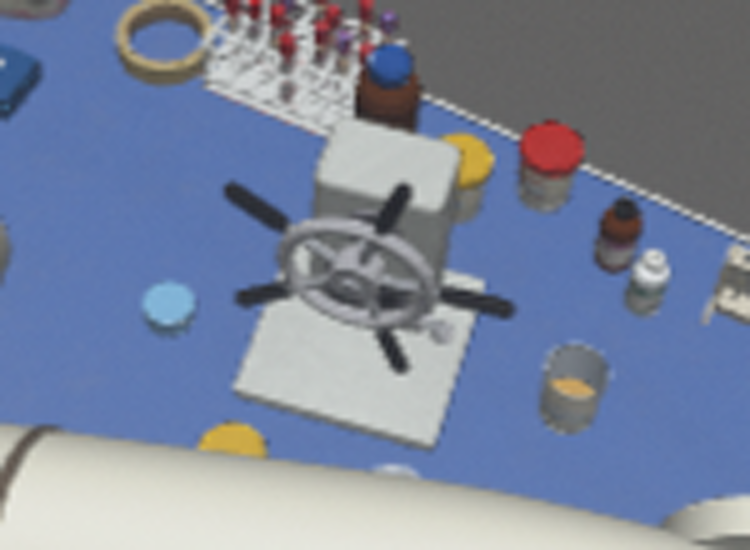

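View pics/zt.png

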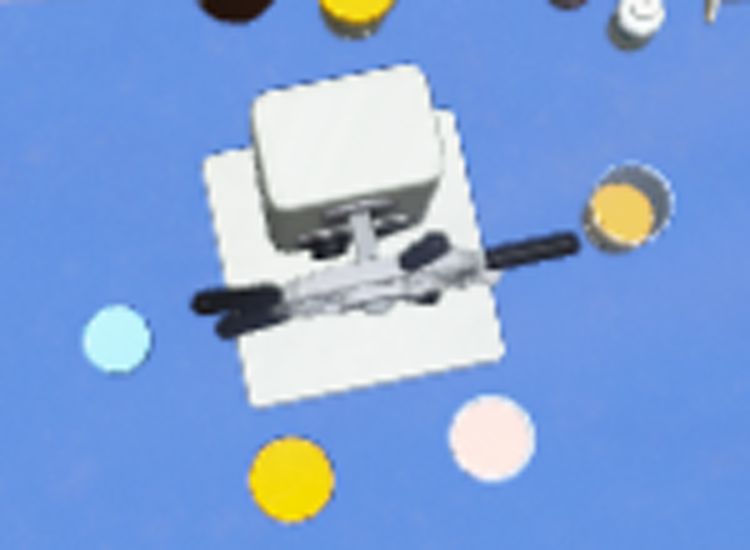

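```bash
cat > h.py <<'E'
import numpy as np
from workcell import get_obs,camera
def ray(c,u,v):
    h=c["img"].shape[0]; f=h/2/np.tan(np.radians(c["fov_y"]/2))
    d=np.array([(u-c["cx"])/f,-(v-c["cy"])/f,-1]); T=c["world_from_camera"]
    return T[:3,3],T[:3,:3]@d
def hit(c,u,v,n,p):
    o,d=ray(c,u,v); return o+d*(n@(p-o))/(n@d)
def proj(c,P):
    T=c["world_from_camera"]; q=T[:3,:3].T@(np.array(P)-T[:3,3]); f=200/np.tan(np.radians(c["fov_y"]/2))
    return c["cx"]+f*q[0]/-q[2], c["cy"]-f*q[1]/-q[2]
E
python3 - <<'E'
from h import *
z=np.array([0,0,1.]);
t=camera("top"); s=camera("scene")
Z=lambda u,v,o:(u/5+o[0]-.4,v/5+o[1]-.4)
FL,FR,RR,RL=[hit(t,*Z(*p,(260,130)),z,z*.025) for p in [(252,407),(503,357),(450,110),(205,155)]]
print(FL,FR,RR,RL,[np.linalg.norm(a-b) for a,b in [(FL,FR),(FR,RR),(RR,RL),(RL,FL)]])
FLs,FRs=[hit(s,*Z(*p,(270,140)),z,z*.025) for p in [(236,390),(437,447)]]
print("scene",FLs,FRs)
x=(RR-FR)+(RL-FL)
# y axis FL-FR
y=FL-FR+(RL-RR); yaw=np.arctan2(-y[0],y[1]); print("yaw",np.degrees(yaw),np.degrees(np.arctan2(x[1],x[0])))
y=np.array([-np.sin(yaw),np.cos(yaw),0]);x=np.array([np.cos(yaw),np.sin(yaw),0])
ctr=(FL+FR+RL+RR)/4; org=ctr-x*.04; org[2]=0; W=org+z*.165
print("org",org)
np.savez("rot.npz",org=org,yaw=yaw)
def ang(P): d=P-W; return np.degrees(np.arctan2(-(d@y),d[2]))%360,np.linalg.norm(d)
for n,p in dict(hub=(350,283),UL=(230,190),UR=(403,190),R=(507,307),B=(400,367),L=(242,297),stem=(444,331)).items():
    print(n,ang(hit(s,*Z(*p,(270,140)),x,W)))
for n,h,p in [("beaker",.03,(117,340)),("cup",.068,(632,203)),("lid",.012,(292,480)),("petri",.015,(492,438))]:
    P=hit(t,*Z(*p,(260,130)),z,z*h); d=P-org; print(n,P,"rot frame",d@x,d@y)
E
```

```text
[ 0.4862469  -0.00925203  0.025     ] [ 0.52415967 -0.1810301   0.025     ] [ 0.69667044 -0.1428275   0.025     ] [0.6613147  0.02737406 0.025     ] [np.float64(0.17591214823065685), np.float64(0.17669013628498384), np.float64(0.1738349819109505), np.float64(0.17885805825272394)]
scene [ 0.48525529 -0.01256068  0.025     ] [ 0.52368942 -0.18667378  0.025     ]
yaw 12.092700079703343 12.1495247797383
org [ 0.55298553 -0.08481365  0.        ]
hub (np.float64(198.0331466470684), np.float64(0.012618367969925541))
UL (np.float64(302.87303359555), np.float64(0.12580695751142928))
UR (np.float64(14.110368649900957), np.float64(0.1290888761590642))
R (np.float64(83.60940536114579), np.float64(0.12464727718072133))
B (np.float64(158.50220121965103), np.float64(0.12239627212104469))
L (np.float64(232.08218814211597), np.float64(0.12243385174293522))
stem (np.float64(118.9053560179944), np.float64(0.08848134944346586))
beaker [0.53003711 0.08424852 0.03      ] rot frame 0.012978318560268896 0.17011823339308846
cup [ 0.62537608 -0.26201711  0.068     ] rot frame 0.033661142319989124 -0.1884366899314473
lid [ 0.43734626 -0.03768507  0.012     ] rot frame -0.10320007359031554 0.07030852752009373
petri [ 0.46890877 -0.17496407  0.015     ] rot frame -0.10109706187039334 -0.0705364003728229
```

```bash
cat >> h.py <<'E'
from scipy.spatial.transform import Rotation as Ro
def goal(r,h,x=0.,yaw=12.1):
    d=np.load("rot.npz"); a=float(d["yaw"]); X=np.array([np.cos(a),np.sin(a),0]);Y=np.array([-np.sin(a),np.cos(a),0])
    P=d["org"]+X*x-Y*r+np.array([0,0,.165+h])
    o=get_obs(); R=Ro.from_euler("xyz",o["tcp_rot"],degrees=True); G=Ro.from_euler("xyz",[-90,0,yaw],degrees=True)
    print("goal",P.round(3),"shift",(R.inv().apply(P-o["ee_pos"])).round(4),"turn",(R.inv()*G).as_rotvec(degrees=True).round(2))
    D=o["ee_pos"]-d["org"]; print("now r,h,x",(-D@Y).round(4),(D[2]-.165).round(4),(D@X).round(4),"q",o["q"].round(0),"F",o["wrist_force"].round(2))
E
python3 - <<'E'
from h import *
goal(.08,.215)
E
```

```text
goal [ 0.57  -0.163  0.38 ] shift [-0.2191 -0.1489  0.4916] turn [-3.000e-02 -8.412e+01 -3.000e-02]
now r,h,x 0.3482 0.066 -0.4666 q [-72.   5.  10.  95.   0.  90.] F [ 0.51 -0.16 -0.82]
```

Emit:
play_rows --moves '[[[0,-5,0],[0,-0.03,0.0],0],[[0,-11,0],[0,-0.06,0],0],[[0,-18,0],[0,-0.09,0.0],0],[[0,-24,0],[-0.01,-0.12,0.03],0],[[0,-30,0],[-0.02,-0.15,0.06],0]]' --grip_force 30

```text
time: 0.75
ee_pos: [0.2207, -0.4853, 0.3822]
tcp_rot: [-90.0, 0.0, -41.9]
wrist_force: [-0.3, -1.5, 0.6]
opening: 0.0125
```

Run:
```python
from h import *
goal(.08,.215)
```

```text
goal [ 0.57  -0.163  0.38 ] shift [0.0448 0.0022 0.473 ] turn [-1.000e-02 -5.398e+01 -1.000e-02]
now r,h,x 0.3219 0.2172 -0.4088 q [-66.  10.  33. 113.  -0.  66.] F [-0.27 -1.45  0.65]
```

Emit:
play_rows --moves '[[[0,-5,0],[0.004,0,0.04],0],[[0,-10,0],[0.008,0,0.08],0],[[0,-15,0],[0.012,0,0.12],0],[[0,-21,0],[0.016,0,0.16],0],[[0,-27,0],[0.02,0,0.2],0]]'

```text
time: 1.25
ee_pos: [0.3704, -0.3491, 0.3813]
tcp_rot: [-90.0, -0.0, -14.8]
wrist_force: [0.9, -0.0, -0.4]
opening: -0.0004
```

Run:
```python
from h import *
goal(.08,.215)
```

```text
goal [ 0.57  -0.163  0.38 ] shift [0.1453 0.0013 0.2308] turn [ 1.000e-02 -2.688e+01  1.000e-02]
now r,h,x 0.2202 0.2163 -0.2339 q [-43.   6.  29. 113.   0.  61.] F [ 0.89 -0.05 -0.4 ]
```

Emit:
play_rows --moves '[[[0,-6,0],[0.03,0,0.047],0],[[0,-13,0],[0.06,0,0.094],0],[[0,-20,0],[0.09,0,0.141],0],[[0,-27,0],[0.12,0,0.188],0],[[0,-26.9,0],[0.145,0.001,0.231],0]]'

```text
time: 1.75
ee_pos: [0.5542, -0.179, 0.3806]
tcp_rot: [-90.0, -0.0, 12.1]
wrist_force: [1.5, -0.8, 0.0]
opening: -0.0002
```

Run:
```python
from h import *
goal(.065,.1)
import cv2
for n in ["wrist","top","scene"]:
    c=camera(n); cv2.imwrite(f"pics/{n}1.png",c["img"][:,:,::-1])
    if n=="top": cv2.imwrite("pics/zt1.png",cv2.resize(c["img"][130:240,260:410,::-1],None,fx=5,fy=5,interpolation=2))
```

```text
goal [ 0.567 -0.148  0.265] shift [0.0185 0.1156 0.0274] turn [0.01 0.02 0.01]
now r,h,x 0.0923 0.2156 -0.0185 q [-18.  17.  42. 115.  -0.  60.] F [ 1.45 -0.81  0.03]
```

View pics/wrist1.png

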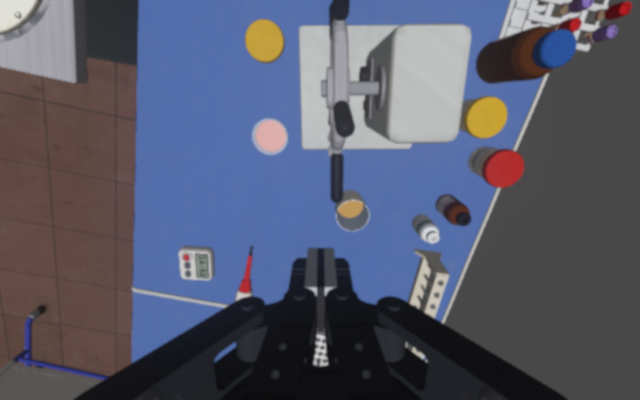

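View pics/scene1.png

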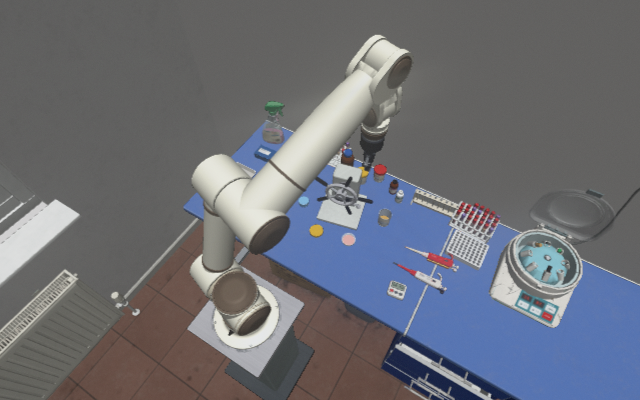

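Emit:
play_rows --moves '[[[0,0,0],[0.008,0,0.014],0],[[0,0,0],[0.0185,0.03,0.027],0],[[0,0,0],[0.0185,0.06,0.027],0],[[0,0,0],[0.0185,0.09,0.027],0],[[0,0,0],[0.0185,0.115,0.027],0]]'

```text
time: 2.4
ee_pos: [0.5645, -0.1507, 0.2645]
tcp_rot: [-90.0, -0.0, 11.8]
wrist_force: [-1.0, -0.2, 0.0]
opening: 0.0002
```

Emit:
play_rows --moves '[[[0,0,0],[0,0,0.004],0],[[0,0,0],[0,0,0.008],0],[[0,0,0],[0,0,0.012],0],[[0,0,0],[0,0,0.017],0],[[0,0,0],[0,0,0.022],0]]'

```text
time: 2.9
ee_pos: [0.5613, -0.1288, 0.2669]
tcp_rot: [-90.1, -0.1, 11.9]
wrist_force: [0.5, -1.7, 1.6]
opening: 0.0003
```

Run:
```python
from h import *
goal(.0,.1)
import cv2
for n in ["wrist","scene"]:
    c=camera(n); cv2.imwrite(f"pics/{n}2.png",c["img"][:,:,::-1])
    if n=="scene": cv2.imwrite("pics/zs2.png",cv2.resize(c["img"][140:250,270:420,::-1],None,fx=5,fy=5,interpolation=2))
```

```text
goal [ 0.553 -0.085  0.265] shift [0.0009 0.0018 0.0448] turn [ 0.07 -0.23  0.1 ]
now r,h,x 0.0448 0.1019 -0.0011 q [-13.  10.  19.  99.  -0.  65.] F [ 0.54 -1.7   1.57]
```

View pics/zs2.png

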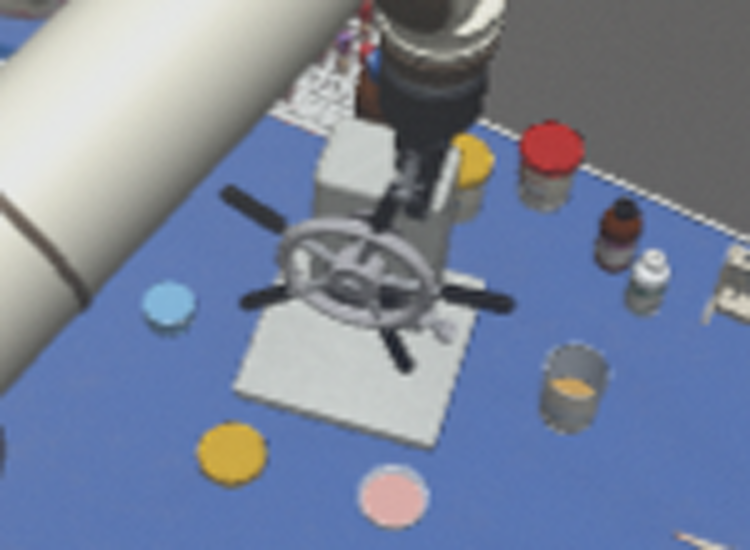

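View pics/wrist2.png

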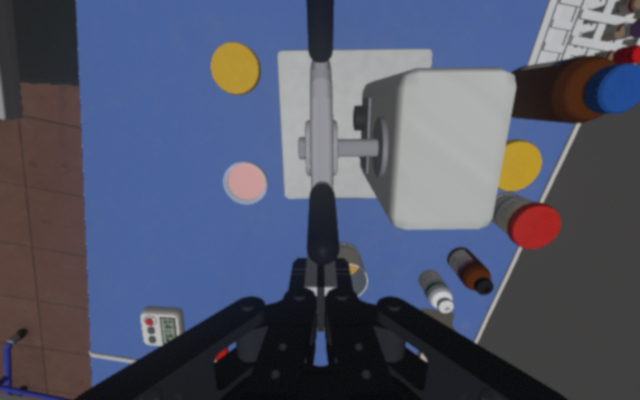

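Emit:
play_rows --moves '[[[0,0,0],[0,0.001,0.006],0],[[0,0,0],[0,0.002,0.012],0],[[0,0,0],[0,0.003,0.018],0],[[0,0,0],[0,0.004,0.024],0],[[0,0,0],[0,0.005,0.03],0]]'

```text
time: 3.5
ee_pos: [0.5547, -0.0991, 0.2605]
tcp_rot: [-90.0, 0.0, 11.9]
wrist_force: [-0.1, -1.6, 1.5]
opening: -0.0001
```

Emit:
play_rows --moves '[[[0,0,0],[0,0,0.006],0],[[0,0,0],[0,0,0.012],0],[[0,0,0],[0,0.001,0.018],0],[[0,0,0],[0,0.001,0.024],0],[[0,0,0],[0,0.002,0.03],0]]'

```text
time: 4.0
ee_pos: [0.5485, -0.0698, 0.2585]
tcp_rot: [-90.0, 0.0, 11.9]
wrist_force: [-0.9, -2.5, -0.2]
opening: -0.0001
```

Run:
```python
from h import *
goal(-.045,.088)
import cv2
for n in ["scene"]:
    c=camera(n)
    if n=="scene": cv2.imwrite("pics/zs3.png",cv2.resize(c["img"][140:250,270:420,::-1],None,fx=5,fy=5,interpolation=2))
```

```text
goal [ 0.544 -0.041  0.253] shift [0.0011 0.0055 0.0294] turn [ 0.   -0.22 -0.  ]
now r,h,x -0.0156 0.0935 -0.0012 q [-7.  6. 14. 98. -0. 71.] F [-0.88 -2.46 -0.16]
```

View pics/zs3.png

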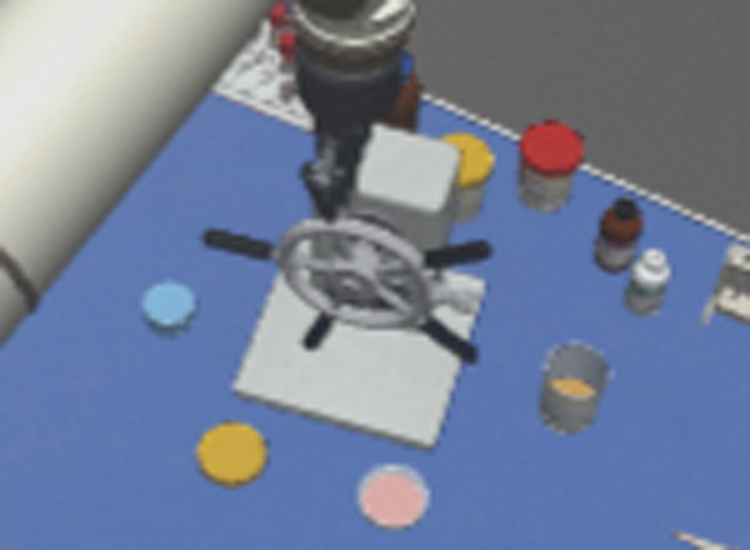

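Emit:
play_rows --moves '[[[0,0,0],[0,0.001,0.006],0],[[0,0,0],[0,0.002,0.012],0],[[0,0,0],[0,0.003,0.018],0],[[0,0,0],[0,0.0045,0.024],0],[[0,0,0],[0,0.006,0.03],0]]'

```text
time: 4.55
ee_pos: [0.5424, -0.0404, 0.2525]
tcp_rot: [-90.0, -0.0, 11.9]
wrist_force: [-0.9, -2.2, -0.3]
opening: -0.0001
```

Emit:
play_rows --moves '[[[0,0,0],[0,0.003,0.004],0],[[0,0,0],[0,0.006,0.008],0],[[0,0,0],[0,0.009,0.012],0],[[0,0,0],[0,0.012,0.016],0],[[0,0,0],[0,0.012,0.016],0]]'

```text
time: 5.05
ee_pos: [0.5389, -0.0247, 0.24]
tcp_rot: [-90.0, 0.0, 11.9]
wrist_force: [-0.0, 0.1, 0.4]
opening: 0.0
```

Run:
```python
from h import *
goal(.09,.18)
import cv2
for n in ["scene"]:
    c=camera(n)
    if n=="scene": cv2.imwrite("pics/zs4.png",cv2.resize(c["img"][140:250,270:420,::-1],None,fx=5,fy=5,interpolation=2))
```

```text
goal [ 0.572 -0.173  0.345] shift [ 0.0016 -0.105  -0.1517] turn [-0.02 -0.2  -0.04]
now r,h,x -0.0617 0.075 -0.0012 q [-3.  4. 10. 96.  0. 75.] F [-0.04  0.14  0.36]
```

View pics/zs4.png

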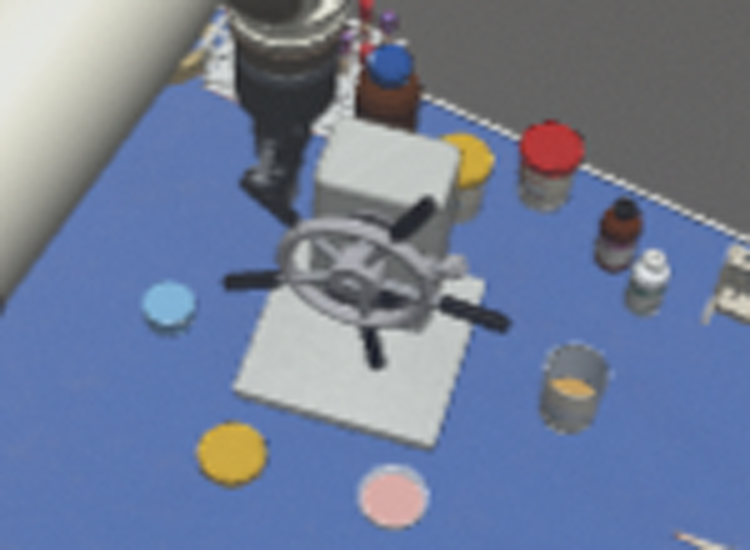

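Emit:
play_rows --moves '[[[0,0,0],[0,-0.03,-0.002],0],[[0,0,0],[0,-0.065,-0.012],0],[[0,0,0],[0,-0.1,-0.03],0],[[0,0,0],[0.0015,-0.105,-0.07],0],[[0,0,0],[0.0015,-0.105,-0.11],0]]'

```text
time: 5.6
ee_pos: [0.564, -0.1334, 0.3474]
tcp_rot: [-90.1, -0.2, 12.0]
wrist_force: [0.8, -0.4, -1.0]
opening: -0.0001
```

Emit:
play_rows --moves '[[[0,0,0],[0,0,-0.035],0],[[0,0,0],[0,0,-0.043],0],[[0,0,0],[0,0.025,-0.043],0],[[0,0,0],[0,0.055,-0.043],0],[[0,0,0],[0,0.08,-0.043],0]]'

```text
time: 6.1
ee_pos: [0.5719, -0.1743, 0.2641]
tcp_rot: [-90.0, 0.0, 11.9]
wrist_force: [0.4, -0.1, -0.6]
opening: 0.0
```

Run:
```python
from h import *
goal(.0,.094)
import cv2
for n in ["scene"]:
    c=camera(n)
    if n=="scene": cv2.imwrite("pics/zs5.png",cv2.resize(c["img"][140:250,270:420,::-1],None,fx=5,fy=5,interpolation=2))
```

```text
goal [ 0.553 -0.085  0.259] shift [-0.0001  0.0051  0.0914] turn [-0.04 -0.23 -0.02]
now r,h,x 0.0914 0.0991 -0.0002 q [-17.  13.  23. 100.   0.  61.] F [ 0.36 -0.14 -0.6 ]
```

View pics/zs5.png

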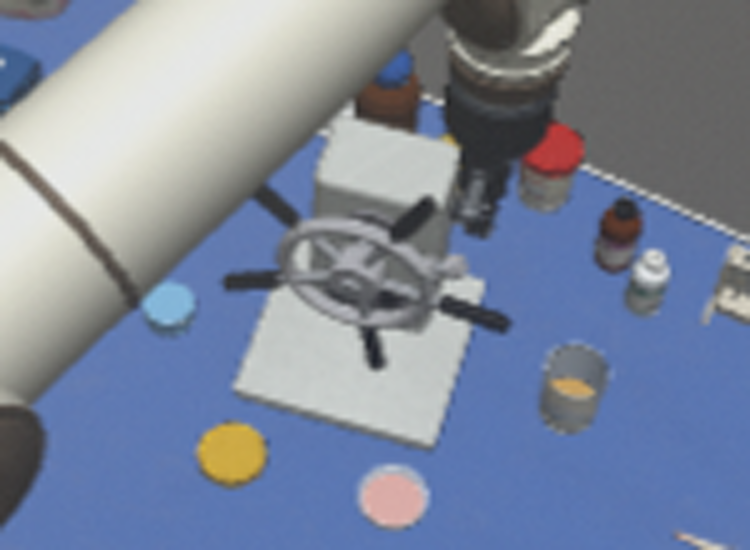

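Emit:
play_rows --moves '[[[0,0,0],[0,0.004,0.003],0],[[0,0,0],[0,0.008,0.007],0],[[0,0,0],[0,0.008,0.012],0],[[0,0,0],[0,0.008,0.017],0],[[0,0,0],[0,0.008,0.022],0]]'

```text
time: 6.65
ee_pos: [0.5678, -0.1526, 0.2586]
tcp_rot: [-90.0, -0.1, 11.9]
wrist_force: [-0.0, -4.2, 1.9]
opening: 0.0003
```

Emit:
play_rows --moves '[[[0,0,0],[0,0,0.006],0],[[0,0,0],[0,0,0.012],0],[[0,0,0],[0,0,0.018],0],[[0,0,0],[0,0,0.024],0],[[0,0,0],[0,0,0.03],0]]'

```text
time: 7.15
ee_pos: [0.5613, -0.1232, 0.2576]
tcp_rot: [-90.0, 0.0, 11.9]
wrist_force: [-0.2, -1.6, 1.5]
opening: 0.0004
```

Emit:
play_rows --moves '[[[0,0,0],[0,0,0.006],0],[[0,0,0],[0,0,0.012],0],[[0,0,0],[0,0,0.018],0],[[0,0,0],[0,0,0.024],0],[[0,0,0],[0,0,0.03],0]]'

```text
time: 7.65
ee_pos: [0.5551, -0.0939, 0.2576]
tcp_rot: [-90.0, 0.0, 11.9]
wrist_force: [-0.1, -2.3, -0.0]
opening: 0.0
```

Emit:
play_rows --moves '[[[0,0,0],[0,0,0.006],0],[[0,0,0],[0,0,0.012],0],[[0,0,0],[0,0,0.018],0],[[0,0,0],[0,0,0.022],0],[[0,0,0],[0,0,0.022],0]]'

```text
time: 8.15
ee_pos: [0.5506, -0.0722, 0.2576]
tcp_rot: [-90.0, -0.0, 11.9]
wrist_force: [-0.1, 0.2, -0.1]
opening: 0.0005
```

Run:
```python
from h import *
goal(-.045,.09)
import cv2
for n in ["scene"]:
    c=camera(n)
    if n=="scene": cv2.imwrite("pics/zs6.png",cv2.resize(c["img"][140:250,270:420,::-1],None,fx=5,fy=5,interpolation=2))
```

```text
goal [ 0.544 -0.041  0.255] shift [-0.0004  0.0026  0.0322] turn [-0.02 -0.18  0.  ]
now r,h,x -0.0128 0.0926 0.0003 q [-7.  6. 15. 98.  0. 71.] F [-0.09  0.16 -0.12]
```

View pics/zs6.png

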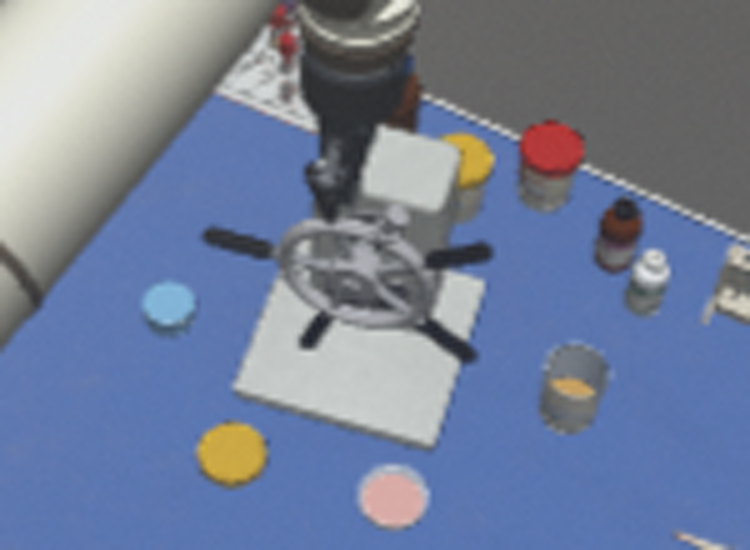

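```bash
cat >> h.py <<'E'
def angs(c,pts,o=(270,140)):
    d=np.load("rot.npz"); a=float(d["yaw"]); X=np.array([np.cos(a),np.sin(a),0]);Y=np.array([-np.sin(a),np.cos(a),0]);W=d["org"]+np.array([0,0,.165])
    for u,v in pts:
        D=hit(c,u/5+o[0]-.4,v/5+o[1]-.4,X,W)-W; t=np.degrees(np.arctan2(-(D@Y),D[2]))
        print(round(t,1),"mod72",round(t%72,1),round(np.linalg.norm(D),4))
E
python3 - <<'E'
from h import *
c=camera("scene")
print("img4");angs(c,[(247,180),(430,203),(507,322),(376,362),(228,282),(455,267)])
print("now");angs(c,[(208,236),(488,250),(472,353),(308,342),(399,217)])
E
```

```text
img4
-46.5 mod72 25.5 0.1261
24.1 mod72 24.1 0.1296
92.8 mod72 20.8 0.1263
168.5 mod72 24.5 0.119
-118.4 mod72 25.6 0.1238
58.8 mod72 58.8 0.0919
now
-90.5 mod72 53.5 0.1254
51.7 mod72 51.7 0.1294
121.5 mod72 49.5 0.1208
-162.2 mod72 53.8 0.1212
18.5 mod72 18.5 0.0964
```

Emit:
play_rows --moves '[[[0,0,0],[0,0.001,0.006],0],[[0,0,0],[0,0.002,0.012],0],[[0,0,0],[0,0.003,0.018],0],[[0,0,0],[0,0.0035,0.024],0],[[0,0,0],[0,0.0035,0.027],0]]'

```text
time: 8.75
ee_pos: [0.545, -0.0457, 0.2541]
tcp_rot: [-90.0, -0.0, 11.9]
wrist_force: [0.3, -1.4, -0.7]
opening: 0.0001
```

Run:
```python
from h import *
goal(-.0437,.088)
import cv2
for n in ["scene","top","wrist"]:
    c=camera(n)
    if n=="scene": cv2.imwrite("pics/zs7.png",cv2.resize(c["img"][140:250,270:420,::-1],None,fx=5,fy=5,interpolation=2))
    if n=="top": cv2.imwrite("pics/zt7.png",cv2.resize(c["img"][130:240,260:410,::-1],None,fx=5,fy=5,interpolation=2))
    cv2.imwrite(f"pics/{n}7.png",c["img"][:,:,::-1])
```

```text
goal [ 0.544 -0.042  0.253] shift [-0.0004  0.0011  0.0038] turn [-0.   -0.19  0.  ]
now r,h,x -0.0399 0.0891 0.0004 q [-5.  5. 13. 98.  0. 73.] F [ 0.26 -1.4  -0.74]
```

View pics/zs7.png

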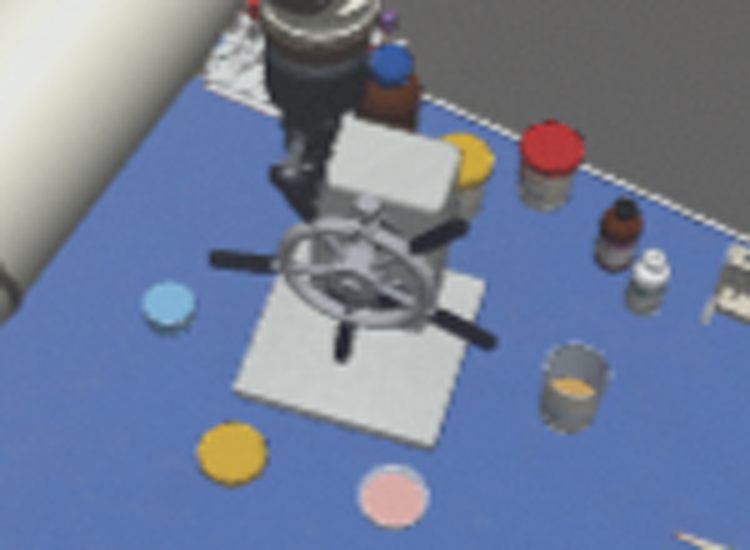

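View pics/zt7.png

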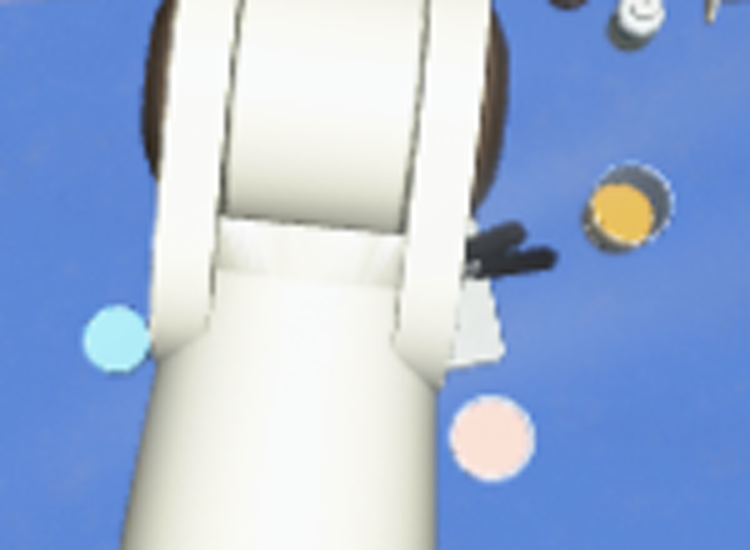

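View pics/wrist7.png

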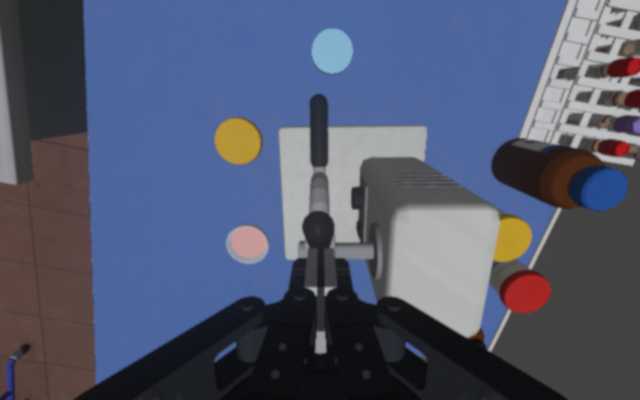

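Run:
```python
from h import *
c=camera("scene")
angs(c,[(213,258),(465,231),(493,342),(342,358),(369,205)])
goal(-.044,.088)
```

```text
-103.9 mod72 40.1 0.1253
40.6 mod72 40.6 0.1262
108.3 mod72 36.3 0.1245
-177.2 mod72 38.8 0.1255
3.9 mod72 3.9 0.0965
goal [ 0.544 -0.042  0.253] shift [-0.0004  0.0012  0.0046] turn [-0.02 -0.2   0.01]
now r,h,x -0.0394 0.0892 0.0004 q [-5.  5. 13. 98.  0. 73.] F [-0.49  0.48 -0.9 ]
```

Emit:
play_rows --moves '[[[0,0,0],[0,0,0.001],0],[[0,0,0],[0,0.0005,0.002],0],[[0,0,0],[0,0.001,0.003],0],[[0,0,0],[0,0.001,0.0045],0],[[0,0,0],[0,0.001,0.0045],0]]'

```text
time: 9.45
ee_pos: [0.5442, -0.0419, 0.2531]
tcp_rot: [-90.0, -0.0, 11.9]
wrist_force: [0.3, -0.5, -0.2]
opening: 0.0001
```

Emit:
play_rows --moves '[[[0,0,0],[0,-0.01,-0.004],0],[[0,0,0],[0,-0.04,-0.006],0],[[0,0,0],[0,-0.08,-0.006],0],[[0,0,0],[0,-0.12,-0.006],0],[[0,0,0],[0,-0.16,-0.006],0]]'

```text
time: 9.95
ee_pos: [0.5448, -0.048, 0.4155]
tcp_rot: [-90.0, -0.1, 11.9]
wrist_force: [1.6, 0.5, 0.7]
opening: -0.0002
```

Emit:
play_rows --moves '[[[0,0,0],[0,0,-0.04],0],[[0,0,0],[0,0,-0.085],0],[[0,0,0],[0,0,-0.13],0],[[0,0,0],[0,0,-0.175],0],[[0,0,0],[0,0,-0.22],0]]'

```text
time: 10.45
ee_pos: [0.5858, -0.2629, 0.4077]
tcp_rot: [-90.1, -0.2, 11.9]
wrist_force: [53.5, -23.3, 20.9]
opening: -0.0004
```

Emit:
play_rows --moves '[[[0,0,0],[-0.01,0,-0.03],0],[[0,0,0],[-0.03,0,-0.05],0],[[0,0,0],[-0.05,0,-0.07],0],[[0,0,0],[-0.05,0,-0.07],0],[[0,0,0],[-0.05,0,-0.07],0]]'

```text
time: 10.95
ee_pos: [0.5496, -0.3393, 0.4057]
tcp_rot: [-90.3, -0.4, 11.8]
wrist_force: [0.1, 0.8, -0.0]
opening: 0.0
```

Run:
```python
from h import *
goal(-.0437,.088)
import cv2
for n in ["scene","top","wrist"]:
    c=camera(n)
    if n=="scene": cv2.imwrite("pics/zs8.png",cv2.resize(c["img"][140:250,270:420,::-1],None,fx=5,fy=5,interpolation=2))
    if n=="top": cv2.imwrite("pics/zt8.png",cv2.resize(c["img"][130:240,260:410,::-1],None,fx=5,fy=5,interpolation=2))
    cv2.imwrite(f"pics/{n}8.png",c["img"][:,:,::-1])
```

```text
goal [ 0.544 -0.042  0.253] shift [0.0541 0.1517 0.2929] turn [ 0.27 -0.3   0.37]
now r,h,x 0.2482 0.2407 -0.0566 q [-32.  35.  71. 125.   0.  46.] F [ 0.09  0.77 -0.01]
```

View pics/zs8.png

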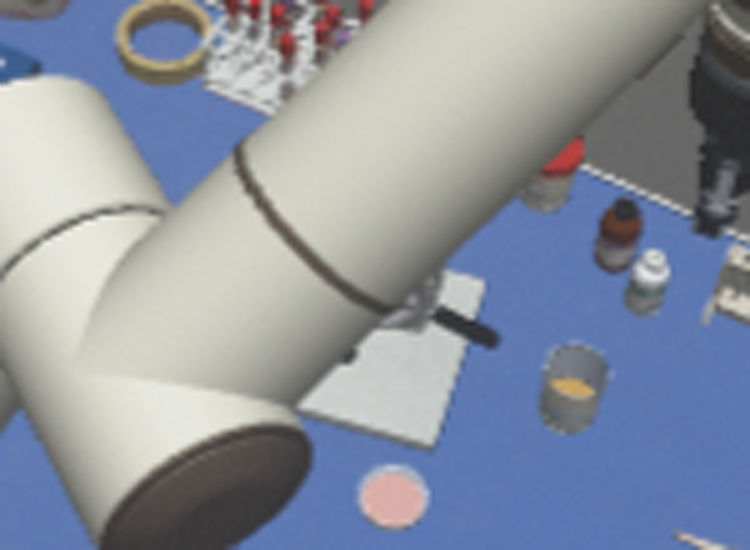

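View pics/zt8.png

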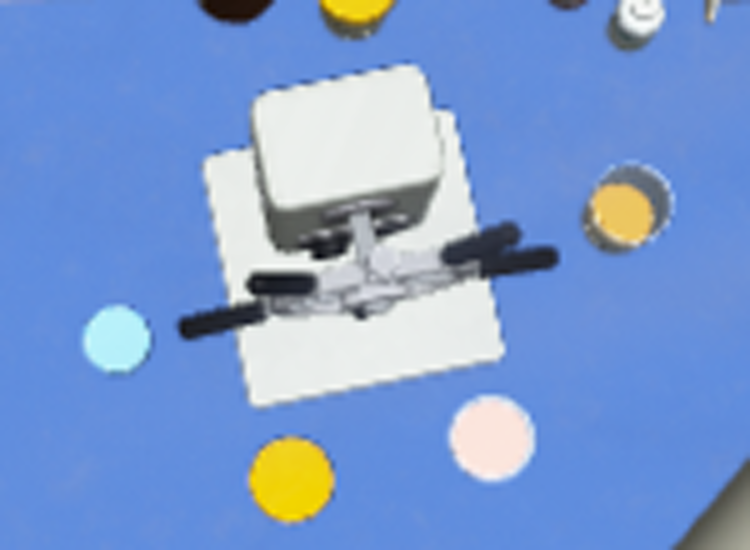

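Run:
```python
from h import *
print(get_obs()["q"])
t=camera("top")
d=np.load("rot.npz"); a=float(d["yaw"]); X=np.array([np.cos(a),np.sin(a),0]);Y=np.array([-np.sin(a),np.cos(a),0])
z=np.array([0,0,1.])
for (u,v),h in [((248,285),.105),((521,230),.105),((180,328),-.04),((557,257),-.04)]:
    # iterate: height from radius
    P=hit(t,u/5+260-.4,v/5+130-.4,z,z*(.165+h)); D=P-d["org"]; print("r",-D@Y,"x",D@X)
c=camera("scene"); angs(c,[(497,341)])
```

```text
[-3.15841750e+01  3.51225538e+01  7.07645307e+01  1.25141897e+02
  5.54018363e-02  4.64802670e+01]
r -0.07617079573465026 x -7.31001098443038e-05
r 0.08050712237225864 x 0.001444551249797233
r -0.1229669428345356 x 0.0011958147685126098
r 0.12182644197607541 x 0.00036419172292281404
106.6 mod72 34.6 0.1265
```

Emit:
play_rows --moves '[[[0,0,0],[0,0.02,-0.01],0],[[0,0,0],[0,0.04,-0.02],0],[[0,0,0],[0,0.06,-0.03],0],[[0,0,0],[-0.01,0.08,-0.04],0],[[0,0,0],[-0.02,0.1,-0.06],0]]'

```text
time: 11.7
ee_pos: [0.5439, -0.4009, 0.3057]
tcp_rot: [-90.3, -0.4, 12.0]
wrist_force: [0.3, -0.1, 1.6]
opening: 0.0004
```

Emit:
play_rows --moves '[[[0,0,0],[-0.02,0,-0.02],0],[[0,0,0],[-0.05,0,-0.05],0],[[0,0,0],[-0.08,0,-0.08],0],[[0,0,0],[-0.09,0,-0.09],0],[[0,0,0],[-0.09,0,-0.09],0]]'

```text
time: 12.2
ee_pos: [0.4732, -0.5099, 0.3053]
tcp_rot: [-90.3, -0.4, 11.8]
wrist_force: [-0.1, -0.0, -0.5]
opening: -0.0002
```

Run:
```python
from h import *
goal(-.0437,.088)
print(get_obs()["q"])
import cv2
for n in ["scene","top"]:
    c=camera(n)
    if n=="scene": cv2.imwrite("pics/zs9.png",cv2.resize(c["img"][140:250,270:420,::-1],None,fx=5,fy=5,interpolation=2))
    cv2.imwrite(f"pics/{n}9.png",c["img"][:,:,::-1])
```

```text
goal [ 0.544 -0.042  0.253] shift [0.1641 0.0512 0.4438] turn [ 0.27 -0.34  0.35]
now r,h,x 0.3989 0.1403 -0.167 q [-47.  32.  52. 110.   0.  31.] F [-0.11 -0.04 -0.49]
[-47.2024294   31.52713918  52.14315797 110.20112353   0.16160189
  31.03938888]
```

View pics/zs9.png

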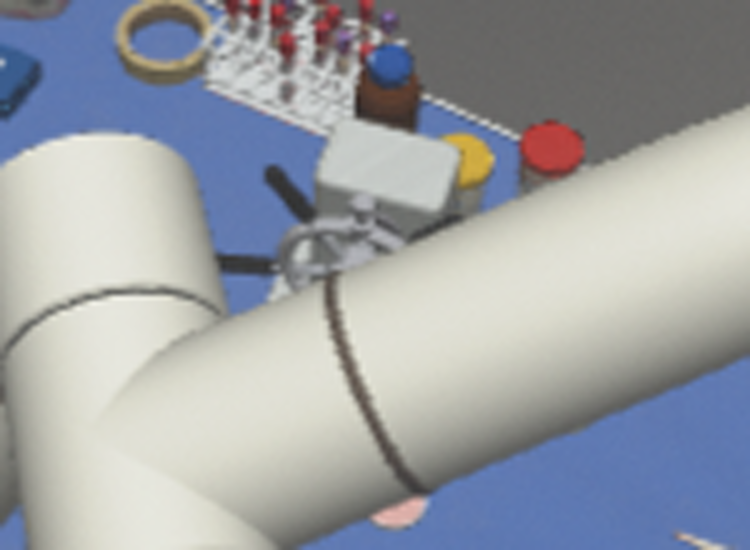

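View pics/top9.png

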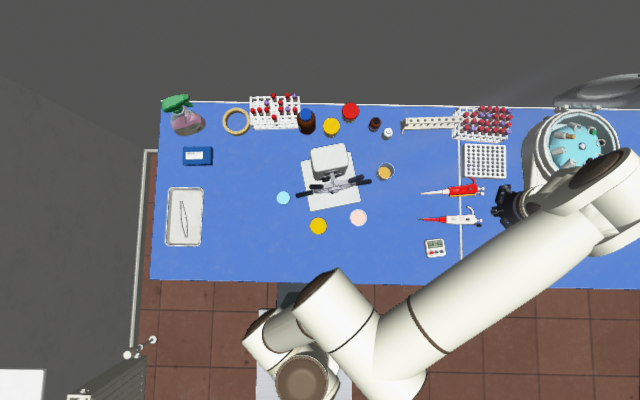

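Emit:
play_rows --moves '[[[0,0,0],[-0.03,0,0.01],0],[[0,0,0],[-0.06,0,0.02],0],[[0,0,0],[-0.09,0,0.03],0],[[0,0,0],[-0.12,0,0.03],0],[[0,0,0],[-0.12,0,0.03],0]]'

```text
time: 12.8
ee_pos: [0.349, -0.503, 0.3063]
tcp_rot: [-90.4, -0.4, 11.9]
wrist_force: [0.1, 0.0, 0.4]
opening: 0.0003
```

Run:
```python
from h import *
c=camera("scene"); angs(c,[(269,170),(362,202)])
t=camera("top")
import cv2
cv2.imwrite("pics/top10.png",t["img"][:,:,::-1]); cv2.imwrite("pics/scene10.png",c["img"][:,:,::-1])
a=cv2.imread("pics/top0.png").astype(int); b=t["img"][:,:,::-1].astype(int)
d=(abs(a-b).max(2)>40)[90:265,150:450]; cv2.imwrite("pics/diff.png",cv2.resize(d.astype(np.uint8)*255,None,fx=2,fy=2))
print(get_obs()["wrist_force"],get_obs()["q"],get_obs()["time"])
```

```text
-34.7 mod72 37.3 0.1295
0.5 mod72 0.5 0.0976
[ 0.87628162  0.7303753  -1.18019037] [-55.19483618  16.47370785  31.79918217 104.84910295   0.24600777
  22.88234353] 12.9
```

View pics/scene10.png

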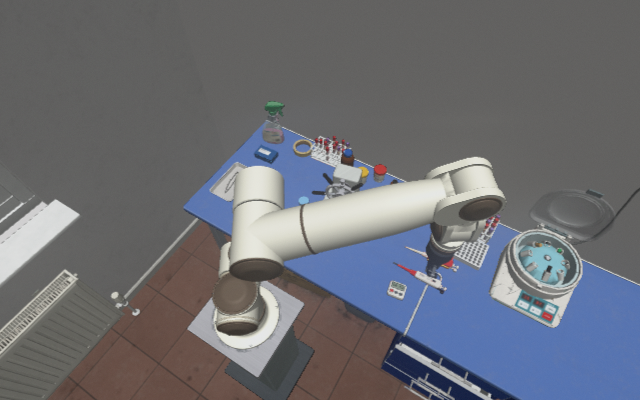

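View pics/diff.png

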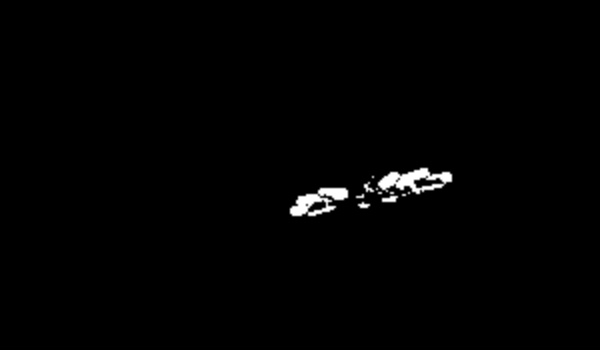

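Estimates put the stem 0.5–1.3° from vertical, and the top image changed only at the wheel. The arm is clear, so I'm handing in.

```bash
python3 -c "
from workcell import job_done
print(job_done())"
```

```text
the job is handed in; nothing more can be done
None
```

The filler stem now points up. I turned the wheel about 122° counter-clockwise with the closed fingertips, pushing first one spoke and then the next, and handed the job in after about 13 s.

- **Stem angle:** the last checks put it between 0.5° and 1.3° from vertical, against the 6° limit. The scene camera read 0.5° on the cap and 1.3° from a spoke end. The top camera read 1.1° from the symmetry of the spokes.
- **Stand and bystanders:** comparing the top picture before and after, over the area round the rotator, showed changes only at the wheel itself. The bench timer lay outside that area. It looks in place in the last pictures, but I did not measure it.
- **Forces while pushing:** readings stayed at about 5 N or less.
- **Force spike on the retreat:** one reading of the wrist force reached about 60 N. It came in free air as joint 3 ran up against its range stop (70.76° of 70.77°), and was below the 120 N limit. I then moved the arm away from that stop, and the final wrist force was about 1.6 N, with the arm clear of everything.

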